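# Square a board up in the bench fence

## Task

With the fingertips only, push the longer of the two loose plywood boards across the bench until its long edge lies flush along the long fence bar and its end butts up against the short stop bar, home in the corner. Keep it flat on the bench and never pick it up, and leave the short offcut, the jar, the glue bottle and the wrench where they are.

Things in the scene. Friction and masses are not known exactly. Their poses are not given: they have to be found in the camera images.
- board: The longer loose plywood board, lying flat: 95 (x) by 200 (y) by 28 (z) mm, about 0.3 kg. Origin at the centre of its underside; its y axis runs along its length. Too wide for the gripper. It slides on the bench under a push of a few newtons.
- fence: L of two aluminium bars, 35 mm wide, 24 mm high, screwed to the bench. Origin: inside corner of the L at bench level. Long fence bar at +x; its inner face x = 0 runs from the corner 300 mm to its own -y. Short stop bar at +y; its inner face y = 0 runs 110 mm to its own -x. The board, home, has its centre at x = -47.5, y = -100 mm in this frame, length along y, either end first.
- offcut: Short loose plywood offcut, 95 (x) by 120 (y) by 28 (z) mm, same material as the board. Origin at the centre of its underside. To be left alone.
- jar: Glass jar with a steel lid, 66 mm diameter, 85 mm high, standing. Origin at the centre of its underside. To be left alone.
- glue: White glue bottle with an orange cap, 56 mm diameter, 150 mm high, standing. Origin at the centre of its underside. To be left alone.
- wrench: Small steel wrench, 160 mm long, lying flat on the bench to the right of the fence. Its x axis runs along it. To be left alone.
There are look-alikes about, which are no part of the job. What is shaped like the board but black, blue or turquoise is not meant.

How it is judged (in metres and radians):
At the end, for the whole second after the job is handed in: The long board lies flat and still in the corner of the L: its long edge within 3 mm of the fence bar and parallel to it within 0.025 rad, its end within 3 mm of the stop bar (x of board in the frame of fence between -0.0505 and -0.044 m and y of board in the frame of fence between -0.103 and -0.0965 m and angle between the y axis of board and the y axis of fence, either way round below 0.025 rad and height (world z) of board below 0.004 m and angle between board's own z axis and vertical below 0.05 rad and linear speed of board below 0.01 m/s); the robot touches nothing.
It fails at once if the board is lifted or tipped off the bench (height (world z) of board above 0.008 m or angle between board's own z axis and vertical above 0.12 rad).
It fails at once if the short offcut is moved by more than 15 mm (distance of offcut from where it was at the start of the episode above 0.015 m).
It fails at once if the jar is moved by more than 15 mm (distance of jar from where it was at the start of the episode above 0.015 m).
It fails at once if the glue bottle is moved by more than 15 mm (distance of glue from where it was at the start of the episode above 0.015 m).
It fails at once if the wrench is moved by more than 15 mm (distance of wrench from where it was at the start of the episode above 0.015 m).
It also fails if it takes over 48 s, if anything falls off the work surface, if the arm or the gripper's body presses on something with over 40 N, if the wrist force passes 120 N, or if a joint passes its speed limit or range.

## Robot

A 6-joint arm with a two-finger parallel gripper is mounted at the origin on the work surface. World frame = base frame: x ahead of the robot, y to its left, z up, the work surface at z = 0. Lengths are in mm, angles in rad, forces in N, time in s.
With the tool pointing down it reaches from about 300 to 850 mm from the base axis. Payload 4.2 kg.
Tool frame: the origin (TCP) lies between the finger pads; the fingertips stand 25 mm ahead of it and the grasp point (between the pads) lies 6 mm ahead of it; z points along the fingers, y is the line along which they close (so a half turn about z gives the same grasp; the last joint's range is limited). The gripper opens to 91 mm and grips with 3 to 60 N. Pads are 32 mm wide; open, the fingers measure 118 mm over their backs; the gripper's body (76 mm by 178 mm) begins 60 mm behind the grasp point.
Start: joints at [1.225, 0.32, 1.565, -0, 1.257, -0.02], TCP at [184.04, 544.766, 238.976] pointing down, gripper open.
Joint ranges: [-3.11, 3.11], [-0.84, 2.01], [0.21, 2.61], [-1.34, 4.49], [0.05, 2.63], [-2.56, 2.56]. Speed limits (rad/s): [2.57, 2.57, 3.14, 3.14, 3.14, 3.14].

## Interface

Orientations are given as a 3x3 rotation matrix whose columns are the frame's x, y, z axes.
In Python, from rig import robot, optics gives the robot as it stands. Calls block until the motion is done:
- robot.goto(position, orientation): joint-space move of the TCP to a pose.
- robot.movel(position, orientation=None, max_speed=150): straight line of the TCP; orientation=None keeps the orientation; max_speed is the mean speed in mm/s.
- robot.set_joints(angles): joint-space move.
- robot.gripper_to(opening): opening from 0.0 (shut) to 1.0 (fully open); the grip force is fixed at half the most; returns when the fingers have stopped.
- robot.hold(seconds).
- robot.solve_ik(position, orientation): joint angles nearest the present ones, or None.
- robot.read_state(): the state.
- optics.camera(name): name is "scene" or "top" or "wrist"; returns (picture, depth): 480x640x3 uint8, red, green, blue; 480x640 float32, mm along the optical axis (not along the pixel's ray), 0 where there is no reading.
- optics.camera_info(name): a dict with "fx", "fy", "cx", "cy" (pixels), "R" (3x3) and "t" (3): a world point X has camera coordinates R X + t; the wrist camera has in their place "mount" (4x4, takes a point from camera to tool coordinates, whose origin is the TCP and whose axes are the flange's). Camera axes: x right, y down, z forward; pixel columns grow to the right and rows downward; lengths in mm; the calibration is good to about 2 mm. The wrist camera is an equidistant fisheye: a pixel r from the principal point sees the ray r / f radians off the axis. A picture is of the moment at which its call begins: read the wrist's pose just before it. camera_info takes no time and is no camera call.
A pose or a line that the arm cannot do raises robot.IKError and nothing moves.
- robot.hand_in(): hands the job in; it is judged then, once.
Trained networks look in the newest picture that a camera, given by its name, has taken for a name from the list of things; names that differ only in an ending like _2 or _b are one class to them, and where a whole thing is asked for, a point or a joint stands for the part that bears it (a point fixed in the world has none). Each returns a list of dicts, best first, with "confidence" (0 to 1); they miss things now and then, are a little off and sometimes report something else, mostly with a low value. They report only what shows in the picture. A call takes as long as a camera call. They do not tell look-alikes from the thing itself.
- optics.trace(label, camera): "pixels" (480x640 bool, what is visible of it) and "position" ([row, column] in pixels, amid what is visible of it).
The state is a dict: "clock": time; "q": joint angles; "qvel": joint speeds; "effort": joint torques, N m; "eef_pos": TCP position; "ee_rot": TCP orientation; "wrist_force": force on the tool from outside, world axes, zero at the start; "wrist_torque": the same for the moment, N m; "width": opening from 0.0 (shut) to 1.0 (fully open); "gripper_force": force on a finger pad.
Only numpy, scipy, OpenCV 4.12 (cv2) and the standard library are available. Lean on these libraries where they do the work, as an engineer would, in place of code of your own. Each camera call takes 0.05 s, during which the arm holds its last target. There are 200 camera calls.

## Working session

There is one attempt and no reset: what is moved stays moved. The work goes in short steps, each a Python script; the robot and the scene stay as the last script left them, time stands still between calls to the robot, and variables do not carry over. Pictures are saved under pics/ and viewed, at most 10 in all, crops included, and the job is handed in when it is done.

```bash
ls; mkdir -p pics; cat > h.py <<'E'
import numpy as np, cv2
from rig import robot, optics
def cloud(cam):
    p,d=optics.camera(cam); i=optics.camera_info(cam)
    v,u=np.mgrid[0:480,0:640]
    c=np.stack([(u-i["cx"])/i["fx"]*d,(v-i["cy"])/i["fy"]*d,d],-1)
    R=np.array(i["R"]);t=np.array(i["t"])
    W=(c-t)@R
    W[d<=0]=np.nan
    return p,W
E
python3 - <<'E'
from h import *
print(robot.read_state())
for cam in ["top","scene"]:
    p,W=cloud(cam)
    cv2.imwrite(f"pics/{cam}0.png",p[:,:,::-1])
    np.save(f"{cam}.npy",W); np.save(f"{cam}p.npy",p)
    for l in ["board","offcut","fence","jar","glue","wrench"]:
        for r in optics.trace(l,cam):
            m=r["pixels"]; P=W[m]; P=P[~np.isnan(P[:,0])]
            z=np.percentile(P[:,2],80)
            Q=P[P[:,2]>z-6] if l!="wrench" else P
            b=cv2.minAreaRect(Q[:,:2].astype(np.float32))
            print(cam,l,round(r["confidence"],2),np.round(r["position"]),m.sum(),"z80",round(z,1),"rect",np.round(b[0],1),np.round(b[1],1),round(b[2],1),"col",p[m].mean(0).round())
E
```

```text
pics
{'clock': 0.0, 'q': array([ 1.22501643e+00,  3.20299349e-01,  1.56565664e+00, -1.13273132e-05,
        1.25742597e+00, -2.00235680e-02]), 'qvel': array([ 1.47544372e-03,  1.20432227e-03, -6.71342598e-04,  6.27172376e-05,
        9.93279239e-04,  2.41971179e-04]), 'effort': array([ 3.59157621e-04, -4.12453079e+01, -2.31972599e+01,  7.27389520e-02,
        4.58350161e-02, -1.61919270e-04]), 'eef_pos': array([183.87331518, 544.32030623, 238.12467255]), 'ee_rot': array([[-9.47410065e-01,  3.20021584e-01, -5.96312204e-04],
       [ 3.20022138e-01,  9.47408563e-01, -1.68705077e-03],
       [ 2.50586282e-05, -1.78916199e-03, -9.99998399e-01]]), 'wrist_force': array([-0.19435743, -0.2737075 ,  0.08461167]), 'wrist_torque': array([-0.01406733, -0.00512861,  0.00505958]), 'gripper_force': 0.0, 'width': 1.000266654162382}
top board 0.97 [138. 390.] 2630 z80 29.6 rect [ 809.4 -232.7] [ 95.4 200.8] 47.5 col [34. 30. 30.]
top board 0.82 [354. 194.] 3013 z80 30.3 rect [228.  271.5] [200.3  96.3] 65.5 col [  6. 175. 159.]
top board 0.59 [259. 307.] 2650 z80 30.0 rect [481.1 -13.2] [ 94.9 198.9]
[... 637 characters left out ...]
rd 0.66 [285. 504.] 3765 z80 30.6 rect [228.1 273.3] [200.5  98.2] 65.1 col [ 11. 130. 111.]
scene board 0.63 [256. 339.] 3332 z80 30.6 rect [480.3 -12.1] [ 98.3 202.1] 7.5 col [175. 140.  80.]
scene offcut 0.75 [149. 243.] 1270 z80 30.8 rect [ 442.2 -465.6] [ 98.2 123. ] 8.5 col [163. 131.  75.]
scene fence 0.75 [325. 312.] 3805 z80 26.5 rect [606.4  30.9] [145.9 336.2] 5.0 col [182. 179. 155.]
scene jar 0.78 [337. 454.] 1405 z80 86.5 rect [449.4 308.2] [57.7 56. ] 18.8 col [131. 119. 102.]
scene glue 0.82 [439. 415.] 1669 z80 119.8 rect [658.8 396.2] [27.  27.7] 61.8 col [154. 128.  91.]
scene wrench 0.72 [208. 173.] 453 z80 10.0 rect [ 692.1 -388.1] [ 39.3 157.1] 89.5 col [140. 125. 112.]
```

View pics/top0.png

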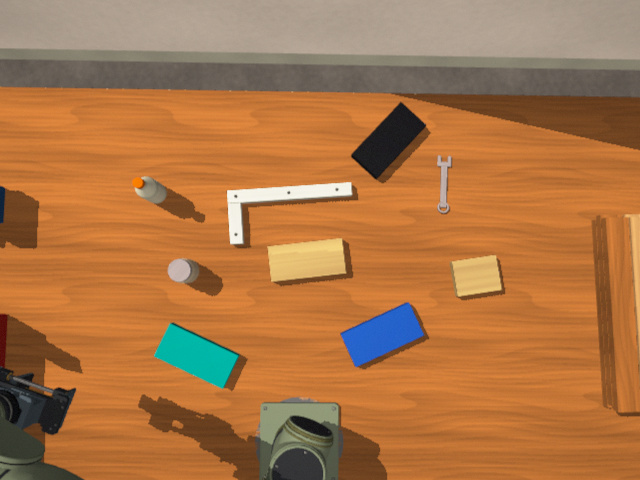

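View pics/scene0.png

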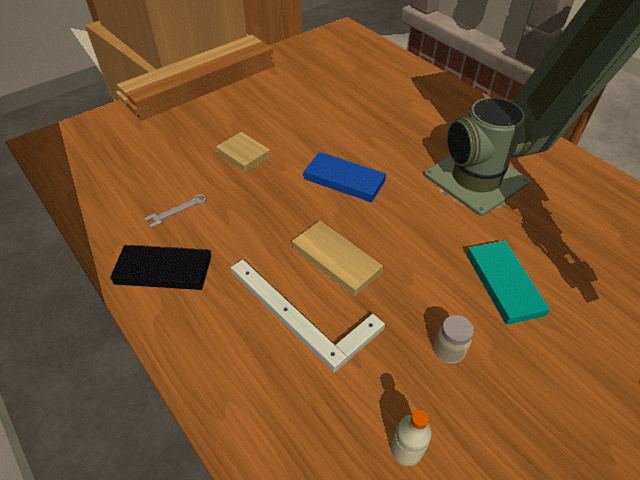

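```bash
python3 - <<'E'
from h import *
i=optics.camera_info("top");print(np.round(i["R"],3),i["t"],i["fx"])
for cam in ["top","scene"]:
    W=np.load(cam+".npy")
    m=(W[...,0]>500)&(W[...,0]<760)&(W[...,1]>-200)&(W[...,1]<260)&(W[...,2]>18)&(W[...,2]<28)
    P=W[m][:,:2].astype(np.float32)
    c,s,a=cv2.minAreaRect(P); print(cam,len(P),c,s,a,np.median(W[m][:,2]), cv2.boxPoints((c,s,a)).round(1).tolist())
    # occupancy in rect frame
    th=np.deg2rad(a); R=np.array([[np.cos(th),-np.sin(th)],[np.sin(th),np.cos(th)]])
    L=(P-np.array(c))@R
    H,xe,ye=np.histogram2d(L[:,0],L[:,1],bins=[15,17]); print(H.astype(int))
E
```

```text
[[ 0.01  -1.     0.018]
 [-0.997 -0.011 -0.072]
 [ 0.072 -0.017 -0.997]] [ -47.050334    518.86872331 1269.06683295] 481.41846192067027
top 2617 (623.6392822265625, -2.9110565185546875) (255.4733123779297, 404.46673583984375) 2.613879442214966 24.0386124382875 [[486.79998779296875, 193.3000030517578], [505.29998779296875, -210.8000030517578], [760.5, -199.10000610351562], [742.0, 204.89999389648438]]
[[ 0  0  0  0 27 34 21 26 25 17 18 15  9  0  0  0  0]
 [ 0  0  0  0 17 26 34 34 29 24 23 20  9  0  0  1  0]
 [ 0  0  0  0  9  9  4  0  0  0  0  0  0  0  0 36 45]
 [ 0  0  0  0  0  0  0  0  0  0  0  0  0  0  0 32 41]
 [ 0  0  0  0  0  0  0  0  0  0  0  0  0  0  0 33 49]
 [ 0  0  0  0  0  0  0  0  0  0  0  0  0  0  0 28 51]
 [ 0  0  0  0  0  0  0  0  0  0  0  0  0  0  0 27 50]
 [ 0  0  0  0  0  0  0  0  0  0  0  0  0  0  0 29 51]
 [ 0  0  0  0  0  2  6  8  9 15 14 15 22 24 24 37 54]
 [ 0  0  6 44 56 50 51 57 51 48 52 59 50 53 56 52 48]
 [ 0  0  1 52 48 50 52 52 47 45 42 34 38 35 29 32 25]
 [ 1  0  0  7  3  4  0  0  0  0  0  0  0  0  0  0  0]
 [28  0  0  0  0  0  0  0  0  0  0  0  0  0  0  
[... 758 characters left out ...]
  0   0   0   0   0   0   0   0   0   0   0   0   0  43  86]
 [  0   0   0   0   0   0   0   0   0   0   0   0   0   0   0  39  93]
 [  0   0   0   0   0   0   0   0   0   0   0   0   0   0   0  38  91]
 [  0   0   0   3   2   5   3   4   3   7   6   9   5  11   9  44  95]
 [  0   0   1  55  61  65  64  68  72  69  73  70  80  82  86  85 100]
 [  0   0   1  58  67  67  71  76  79  78  82  90  90  87  87  97 105]
 [  7   0   0   6   6   6   5   3   3   1   2   1   0   0   0   0   0]
 [ 20   3   0   0   0   0   0   0   0   0   0   0   0   0   0   0   0]
 [ 12  22   0   0   0   0   0   0   0   0   0   0   0   0   0   0   0]
 [ 11  21  12   0   0   0   0   0   0   0   0   0   0   0   0   0   0]]
```

The top picture shows the pale L fence with its corner at about (235,195), the long plywood board at (307,259) and the offcut at (475,272). The black, blue and turquoise boards are look-alikes. The measured sizes match those given (fence 145x335, board 95x200). In the fence frame the board must move about +119 mm in x and +64 mm in y.

```bash
cat >> h.py <<'E'
th=np.deg2rad(4.95); c,s=np.cos(th),np.sin(th)
RF=np.array([[c,-s],[s,c]])
corner=np.array([606.7,30.4])-RF@np.array([-37.5,-132.5])
O=np.array([[-c,-s,0],[-s,c,0],[0,0,-1.]])
def w(x,y,z): return [*(corner+RF@np.array([x,y])),z]
def loc():
    p=robot.read_state()["eef_pos"]; return (p[:2]-corner)@RF, p[2]
def force(): return np.append(RF.T@robot.read_state()["wrist_force"][:2],robot.read_state()["wrist_force"][2])
def board(cam="top"):
    p,W=cloud(cam)
    hsv=cv2.cvtColor(p,cv2.COLOR_RGB2HSV)
    for r in optics.trace("board",cam):
        m=r["pixels"]; col=p[m].mean(0)
        if col[0]<col[2]+40: continue
        P=W[m]; P=P[P[:,2]>24]
        b=cv2.minAreaRect(P[:,:2].astype(np.float32))
        print(cam,"board fence-frame",((np.array(b[0])-corner)@RF).round(1),np.round(b[1],1),round(b[2],2),round(r["confidence"],2))
def seat(axis,x,y,z,n,thr,step=1.0):
    for k in range(n):
        d=[x,y]; d[axis]+=step*(k+1)
        robot.movel(w(d[0],d[1],z),max_speed=20)
        f=force()
        print(k,np.round(loc()[0],1),f.round(1))
        if -f[axis]>thr: return d
    return d
E
python3 - <<'E'
from h import *
robot.goto(w(-246,-164,130),O)
robot.movel(w(-246,-164,33),max_speed=150)
print(loc(),force(),robot.read_state()["clock"])
robot.movel(w(-160,-164,33),max_speed=60)
print(loc(),force())
robot.movel(w(-117,-164,33),max_speed=60)
print(loc(),force(),robot.read_state()["clock"])
p,_=optics.camera("scene"); cv2.imwrite("pics/s1.png",p[:,:,::-1])
board("scene"); board("top")
E
```

```text
(array([-245.42675405, -163.90566705]), np.float64(33.35819172774738)) [ 0.3892843  -1.29371304  0.09907638] 3.7
(array([-159.85144775, -164.02573404]), np.float64(33.20801223587935)) [-0.54138023 -0.03839561  0.34080635]
(array([-116.38515656, -164.05543852]), np.float64(33.12344817068571)) [-0.44391551  0.66356315  0.58649348] 6.15
scene board fence-frame [ -50.  -166.5] [ 99.4 202. ] 5.66 0.85
top board fence-frame [ -44.4 -166.7] [ 93.6 202.1] 1.76 0.62
```

View pics/s1.png

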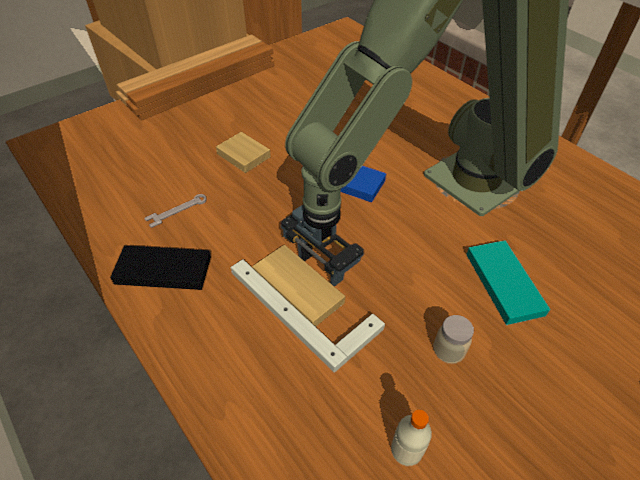

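The board at (300,283) lies almost along the long bar, with a gap left before the stop bar. Next is the push along y with the outer face of a finger.

```bash
python3 - <<'E'
from h import *
robot.movel(w(-135,-164,33),max_speed=100)
robot.movel(w(-135,-175,110),max_speed=200)
robot.movel(w(-50,-342,110),max_speed=200)
robot.movel(w(-50,-342,33),max_speed=150)
print(loc(),force(),robot.read_state()["clock"])
robot.movel(w(-50,-290,33),max_speed=60)
print(loc(),force())
robot.movel(w(-50,-264,33),max_speed=50)
print(loc(),force(),robot.read_state()["clock"])
board("scene"); board("top")
d=seat(1,-50,-264,33,9,10)
print(robot.read_state()["clock"])
board("scene")
E
```

```text
(array([ -49.47287523, -341.84850494]), np.float64(33.71405592055121)) [0.11822202 0.20472106 0.72489561] 9.025
(array([ -50.23352278, -289.67481947]), np.float64(32.63180041962473)) [ 1.47178293 -0.05877112  1.06983882]
(array([ -50.06009771, -263.40967344]), np.float64(32.98023944000503)) [ 0.001869   -0.31994648  0.00048723] 10.7083
scene board fence-frame [ -50.3 -104.2] [ 97.3 201.6] 4.76 0.69
top board fence-frame [-48.1 -96.4] [ 98.  182.8] 5.02 0.94
0 [ -50. -263.] [ 0.6 -0.4  0.5]
1 [ -50.  -262.1] [-0.4 -0.2  0.4]
2 [ -49.9 -261.2] [ 0.  -2.3 -0.2]
3 [ -50. -260.] [ 0.1 -2.  -0.3]
4 [ -50.  -258.9] [ 0.4 -1.4  0.9]
5 [ -50.  -257.9] [ 1.1 -1.8  0.3]
6 [ -50.  -257.5] [-0.3 -4.5 -0.5]
7 [ -50.  -257.4] [-1.7 -8.7 -0.2]
8 [ -50.1 -257.3] [ -1.2 -11.    0. ]
13.1583
scene board fence-frame [ -48.6 -101.3] [100.  203.7] 4.58 0.76
```

```bash
python3 - <<'E'
from h import *
robot.movel(w(-50,-275,33),max_speed=80)
robot.movel(w(-50,-275,110),max_speed=200)
robot.movel(w(-140,-105,110),max_speed=200)
robot.movel(w(-140,-105,33),max_speed=150)
robot.movel(w(-117,-105,33),max_speed=50)
print(loc(),force(),robot.read_state()["clock"])
d=seat(0,-117,-105,33,14,14)
robot.movel(w(-135,-105,33),max_speed=80)
robot.movel(w(-160,-150,200),max_speed=200)
print(robot.read_state()["clock"])
board("scene"); board("top")
for cam in("scene","top"):
    p,_=optics.camera(cam); cv2.imwrite(f"pics/{cam}2.png",cv2.resize(p[230:390,200:400] if cam=="scene" else p[160:280,200:380],None,fx=4,fy=4)[:600,:800,::-1])
E
```

```text
(array([-116.83177103, -104.9587396 ]), np.float64(32.95547322798406)) [-0.6086241   0.34780911  0.08237567] 16.575
0 [-116.1 -105. ] [-0.5 -0.5 -0.8]
1 [-115.2 -105. ] [-1.4  0.1  0.3]
2 [-115. -105.] [-4.4  0.7  4.4]
3 [-114.4 -104.9] [-4.6 -0.2  3.9]
4 [-114.4 -104.9] [-6.7  0.2  5.1]
5 [-114.3 -104.9] [-9.2 -0.6  8.4]
6 [-114.2 -104.9] [-10.7   1.4   8.5]
7 [-114.1 -104.8] [-12.9   1.   10.2]
8 [-114.1 -104.8] [-14.6   1.   12.3]
20.3333
scene board fence-frame [-47.9 -99.6] [ 98.6 202.4] 4.73 0.81
top board fence-frame [ -61.8 -100.2] [123.1 198.9] 4.11 0.78
```

View pics/scene2.png

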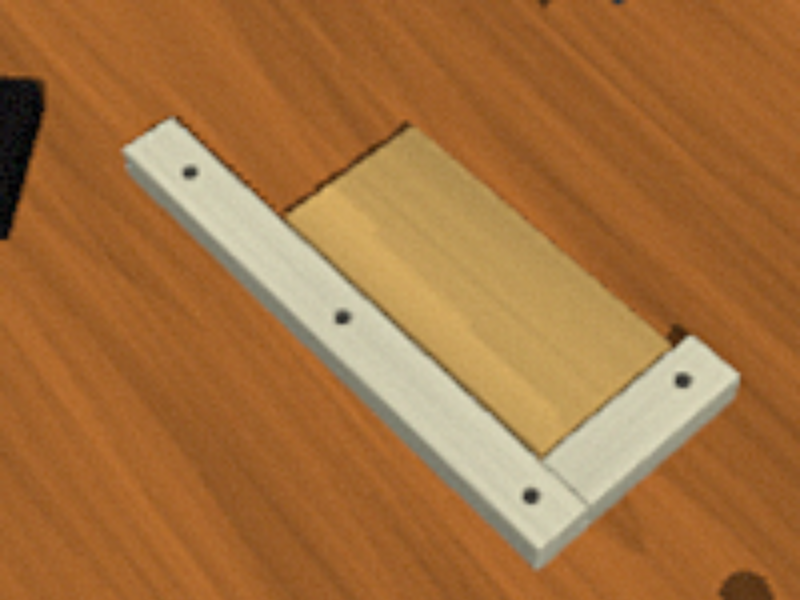

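View pics/top2.png

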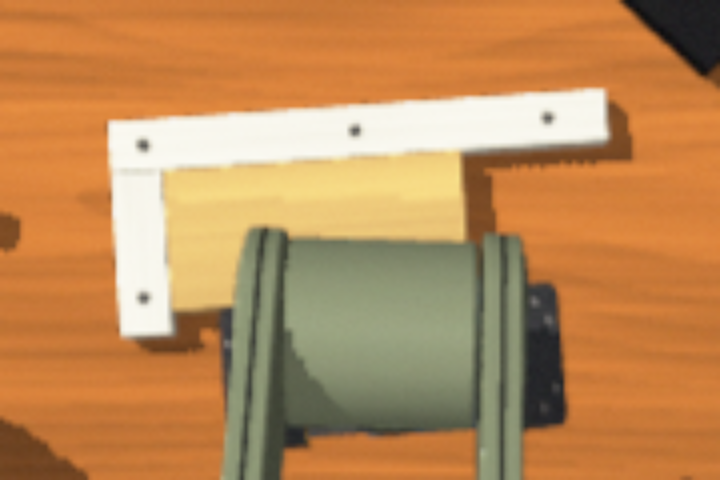

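Both pictures show the board in the corner: its end touches the stop bar and only a hairline shows at the fence bar. I'll clear the arm out of the way and measure both gaps with nothing in front of the board.

```bash
python3 - <<'E'
from h import *
robot.set_joints([1.225,0.32,1.565,0,1.257,-0.02])
print(robot.read_state()["clock"],force())
board("top"); board("scene")
for cam in("scene","top"):
    p,W=cloud(cam)
    for r in optics.trace("fence",cam):
        P=W[r["pixels"]]; P=P[(P[:,2]>18)]
        b=cv2.minAreaRect(P[:,:2].astype(np.float32)); print(cam,"fence",np.round(b[0],1),np.round(b[1],1),round(b[2],2))
    cv2.imwrite(f"pics/{cam}3.png",cv2.resize(p[250:360,240:380] if cam=="scene" else p[165:265,215:355],None,fx=5.5,fy=5.5,interpolation=cv2.INTER_NEAREST)[:600,:800,::-1])
E
```

```text
22.8583 [-0.5059156   0.15381735  0.62589453]
top board fence-frame [-46.9 -98.9] [ 97.7 202.4] 4.68 0.79
scene board fence-frame [-49.1 -98.8] [ 96.7 200.8] 4.77 0.65
scene fence [606.2  30. ] [147.1 337.1] 4.78
top fence [606.2  30. ] [145.4 335.1] 4.51
top fence [593.3  61.4] [ 95.5 199.8] 4.71
```

View pics/top3.png

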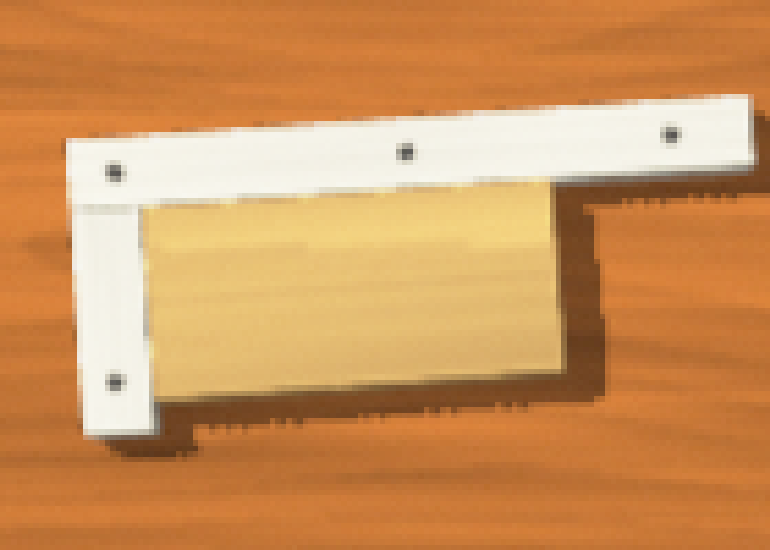

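View pics/scene3.png

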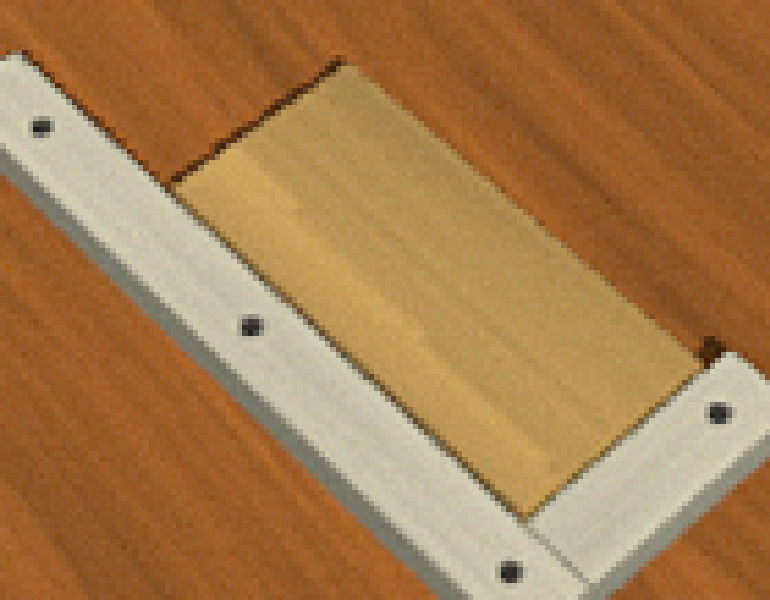

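Both views show the board flush along the fence bar (from (140,205) to (550,180) in the top crop) and butted against the stop bar. The measured pose of about (-48, -99) mm and the force rise at both seatings agree with that.

```bash
python3 -c "
from h import *
print(robot.hand_in())"
```

```text
the job is handed in; nothing more can be done
None
```

I pushed the long board home into the corner and handed the job in after about 23 s of robot time: the cameras put it at about x = -48, y = -99 mm in the fence frame, parallel to the fence bar within 0.01 rad. The interface gave no verdict, and I did not re-measure the other items afterwards.

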